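# Clamp the last cup and hold the strainer over it for pouring

### The job

I am about to pour soup through the strainer into the last cup. Slide the movable jaw of the prep board up against the empty cup until the cup is pressed home in the V of the fixed jaw, firmly but without crushing it, and leave it clamped; then lift the little wire strainer out of its drip stand, carry it over the row of finished cups, above their tops and without disturbing them, and hold it level and centred over the empty cup, its mesh about a centimetre and a half above the rim, touching neither cup nor board. It is too small to rest on the rim, so finish while still holding it there, motionless, ready for me to pour.

Things in the scene. Friction and masses are not known exactly. Their poses are not given: they have to be found in the camera images.
- prep_board: one-handed food-preparation board, white plastic slab 150 mm (its x) by 260 mm (its y) on suction feet, stuck to the worktop; origin under its centre on the worktop, z up. Its top is at z = 18 mm. It carries a fixed jaw with a V-shaped rubber face (20 mm high over the slab) that opens towards the board's -y, and a sliding jaw on two rails along the board's y that closes towards +y.
- clamp_seat (a point): point on the slab's top where the axis of the cup stands when the cup is pushed home into the V; at (0, +50, 18) mm in the board's frame, axes as the board's
- jaw: sliding jaw with a flat rubber face 74 mm wide that looks to the board's +y and reaches from 1 to 21 mm over the slab's top; origin at the foot of the middle of that face, axes as the board's. In the board's frame the origin lies at y = -75 mm fully open and can slide to +40 mm; it needs about 2.5 N to slide, stays where it is left and by that friction keeps its grip on the cup once let go. With the cup home in the V the face meets the cup at about y = +25.0 mm
- jaw_knob (a point): middle of the black upright knob on the sliding jaw, by which it is pushed or gripped: 21 mm thick, standing from 36 to 67 mm over the slab's top (its top is 85 mm over the worktop) and clear all round; this point lies 52 mm over the slab's top (70 mm over the worktop), 28 mm behind the jaw's face
- empty_cup: the one empty white cup, 74 mm high, without flowers, 60 mm across the rim, 48 mm across the foot, with a gold handle; standing on the prep board between the jaws, a little way out of the V. Origin on its underside; the cup's axis is 10 mm along its +x from the origin and the handle points to its -x, 50 mm out from the axis. 0.12 kg
- cup_mouth (a point): centre of the empty cup's mouth, at the height of its rim, on its axis, 74 mm over its underside
- drip_stand: plain steel drip stand for the strainer, fixed in place: a ring-shaped cup 54 mm across and 46 mm high in which the sieve hangs by its flange, and, 128 mm from the cup's axis towards the stand's -x, a notched saddle under the end of the strainer's handle (saddle 12 mm long, 30 mm wide, 50 mm high). Between them the handle is free, over a foot 9 mm high. Origin under the cup's axis, on the worktop
- strainer: small wire-mesh strainer, 75 g: a mesh bowl 39 mm across and 24 mm deep with a steel flange 51 mm across and 3 mm thick on top, and a straight handle that points to its -x. Origin at the lowest point of the mesh, in the centre; z up when level. The wooden grip is 13 mm wide (y), 11 mm thick (z), and runs from x = -48 to -140 mm at z = 27.5 mm. In the stand its origin stands 22 mm over the worktop and its handle lies in the saddle
- strainer_grip (a point): point on the axis of the strainer's wooden grip, at (-85, 0, 27.5) mm in the strainer's frame; between the stand's cup and its saddle, 49.5 mm over the worktop while the strainer is in the stand
- full_cup_0: finished cup with soup and violet flowers, 86 mm high to the flowers' tops, 60 mm across, gold handle; one of three that stand in a row between the board and the drip stand. Origin on its underside; the axis is 10 mm along its +x, the handle points to its -x
- full_cup_1: finished cup with soup and violet flowers, 82 mm high to the flowers' tops, 60 mm across, gold handle; one of three that stand in a row between the board and the drip stand. Origin on its underside; the axis is 10 mm along its +x, the handle points to its -x
- full_cup_2: finished cup with soup and violet flowers, 81 mm high to the flowers' tops, 60 mm across, gold handle; one of three that stand in a row between the board and the drip stand. Origin on its underside; the axis is 10 mm along its +x, the handle points to its -x
There are look-alikes about, which are no part of the job. Leave any blue look-alike of the empty_cup alone.

How it is judged (in metres and radians):
On the way, in this order (a step that is already met when the one before it is completed fails the run):
1. the sliding jaw presses the empty cup home into the V of the fixed jaw (contact force between jaw and empty_cup above 1.5 N and horizontal distance between cup_mouth and clamp_seat below 0.005 m and angle between empty_cup's own z axis and vertical below 0.06 rad), for 0.2 s.
2. the strainer is lifted clear of its drip stand in the gripper (z of strainer in the frame of drip_stand above 0.055 m and contact force between the fingers and strainer above 0.5 N), for 0.2 s.
At the end, for the whole second after the job is handed in: strainer held still and level (8 degrees), its mesh 3 to 30 mm above the empty cup's rim and within 10 mm of the mouth's centre, touching neither cup nor board; cup upright, within 5 mm of its seat in the V, the jaw still pressing on it (over 0.3 N) (horizontal distance between strainer and cup_mouth below 0.01 m and z of strainer in the frame of cup_mouth between 0.003 and 0.03 m and angle between strainer's own z axis and vertical below 0.14 rad and linear speed of strainer below 0.02 m/s and contact force between the fingers and strainer above 0.5 N and contact force between strainer and empty_cup below 0.05 N and contact force between strainer and prep_board below 0.05 N and contact force between jaw and empty_cup above 0.3 N and horizontal distance between cup_mouth and clamp_seat below 0.005 m and angle between empty_cup's own z axis and vertical below 0.06 rad); the arm keeps its last pose, push and grip.
It fails at once if the strainer is taken past the row of finished cups lower than their tops (world y of strainer between -0.06 and 0.06 m and height (world z) of strainer below 0.086 m).
It fails at once if the cup is crushed in the clamp (more than 45 N) (contact force between jaw and empty_cup above 45 N).
It fails at once if a finished cup is knocked or shifted by more than 12 mm or tipped (distance of any of full_cup_0, full_cup_1, full_cup_2 from where it was at the start of the episode above 0.012 m or angle between any of full_cup_0, full_cup_1, full_cup_2's own z axis and vertical above 0.25 rad).
It also fails if it takes over 61 s, if anything falls off the work surface, if the arm or the gripper's body presses on something with over 40 N, if the wrist force passes 120 N, or if a joint passes its speed limit or range.

### The arm

A 7-joint arm with a two-finger parallel gripper is mounted at the origin on a cart in front of the work surface, level with it; the furniture and walls round the work are solid. World frame = base frame: x ahead of the robot, y to its left, z up, the work surface at z = 0. Lengths are in mm, angles in degrees, forces in N, time in s.
With the tool pointing down it reaches from about 425 to 825 mm from the base axis. Payload 3.6 kg.
Tool frame: the origin (TCP) lies at the very end of the fingers, on their centre line; the grasp point (between the pads) lies 19 mm behind it; z points along the fingers, y is the line along which they close (so a half turn about z gives the same grasp; the last joint's range is limited). The gripper opens to 85 mm and grips with 20 to 120 N. Pads are 22 mm wide; open, the fingers measure 114 mm over their backs; the gripper's body (76 mm by 85 mm) begins 54 mm behind the grasp point. The pads swing forward as they close: fully open they stand 13 mm farther back than shut.
Start: joints at [-73.596, 35.231, -0.722, 81.555, 0.464, 63.22, -2.315], TCP at [199.987, 618.44, 231.297] pointing down, gripper open.
Joint ranges: [-178.69, 178.69], [-17.37, 117.87], [-77.05, 75.6], [15.02, 138.74], [-78.02, 258.01], [0.78, 113.62], [-162.83, 162.83]. Speed limits (degrees/s): [159.86, 159.86, 180, 180, 180, 180, 180].

### API

Orientations are given as [roll, pitch, yaw] about the fixed x, y, z axes, in that order (R = Rz(yaw) Ry(pitch) Rx(roll)).
In Python, from workcell import readout, camera, calibration, workorder gives the robot as it stands. The module is installed in compiled form; this text tells all that it offers.
- The arm moves only by the tool drive_tool, never from a script. Its argument "commands" is a list of rows, each an object of numbers: "wx", "wy", "wz": the turn, a rotation vector about the world's x, y, z in degrees; "dx", "dy", "dz": the shift along the world's x, y, z in cm; "gripper": the closure, from -1 (fully open) to 1 (shut), so that 0 is half open. In form: [{"wx": .., "wy": .., "wz": .., "dx": .., "dy": .., "dz": .., "gripper": ..}, ...]. A call has 1 to 12 rows; each row shifts and turns the commanded pose from where the row before left it; what a row does not reach is not made up. A row lasts 1/10 s, in which the tool goes at most 50 mm and 8.59 degrees, less where a joint would pass 70% of its speed; a pose out of reach is approached as far as the arm can. A call is refused whole if a number of a shift passes 5 or a number of a turn 8.59, either way. A call with a gripper value outside its range is refused whole. The fingers move at their own pace and stop on an object; "grip_force" is the grip in N (left out, the last holds). Time passes only in rows, so rows that do not move let the fingers close. It gives the time, the measured TCP pose, the force, the opening and the grip force at its end, in the units of the state.
- readout.get_obs(): the state, without advancing time (a new reading comes with each control period).
- camera(name): name is "scene" or "top"; returns the picture (420x560x3 uint8, blue, green, red); there is no depth.
- calibration(name): a dict with "fx", "fy", "cx", "cy" (pixels), "dist_coeffs" ([k1, k2, p1, p2, k3] as OpenCV has them; the pictures are not rectified), "origin" and "rotation" of the camera in the world. Camera axes: x right, y down, z forward; pixel columns grow to the right and rows downward; lengths in mm; the calibration is good to about 2 mm. A picture is of the moment at which its call begins. calibration takes no time and is no camera call.
- workorder.sign_off(): hands the job in; it is judged then, once.
The state is a dict: "clock": time; "q": joint angles; "joint_velocities": joint speeds; "effort": joint torques, N m; "ee_pos": TCP position; "tcp_rot": TCP orientation; "wrist_force": force on the tool from outside, world axes, zero at the start; "ft_torque": the same for the moment, N m; "finger_gap": finger opening in mm; "gripper_force": force on a finger pad.
Only numpy, scipy, OpenCV 4.12 (cv2) and the standard library are available. Lean on these libraries where they do the work, as an engineer would, in place of code of your own. Each camera call takes 0.05 s, during which the arm holds its last target. There are 200 camera calls.

## Working session

There is one attempt and no reset: what is moved stays moved. The work goes in short steps, Python scripts to look and compute and a tool call to move; the robot and the scene stay as the last step left them, time stands still between calls to the robot, and variables do not carry over. Pictures are saved under pics/ and viewed, at most 10 in all, crops included, and the job is handed in when it is done.

Besides the shell and the picture viewer there is one more tool, called after "Request:" as name(argument=value, ...) on one line, values as JSON. drive_tool: Moves the arm, as the interface text tells. Its arguments: {"type":"object","properties":{"commands":{"type":"array"},"grip_force":{"type":"number"}},"required":["commands"]}

```bash
mkdir -p pics; cat > h.py <<'E'
import numpy as np, cv2
from workcell import readout, camera, calibration, workorder
def ray(n,px):
    c=calibration(n);K=np.array([[c['fx'],0,c['cx']],[0,c['fy'],c['cy']],[0,0,1.]])
    p=cv2.undistortPoints(np.array(px,float).reshape(-1,1,2),K,np.array(c['dist_coeffs'],float)).reshape(-1,2)
    d=np.c_[p,np.ones(len(p))]@np.array(c['rotation']).T
    return np.array(c['origin'],float),d
def onz(n,px,z):
    o,d=ray(n,px);return o+d*((z-o[2])/d[:,2])[:,None]
def proj(n,P):
    c=calibration(n);K=np.array([[c['fx'],0,c['cx']],[0,c['fy'],c['cy']],[0,0,1.]])
    R=np.array(c['rotation']).T;t=-R@np.array(c['origin'],float)
    return cv2.projectPoints(np.array(P,float).reshape(-1,1,3),cv2.Rodrigues(R)[0],t,K,np.array(c['dist_coeffs'],float))[0].reshape(-1,2)
E
python3 - <<'E'
from h import *
for n in('scene','top'):
    cv2.imwrite(f'pics/{n}0.png',camera(n)); c=calibration(n); print(n,c)
print(readout.get_obs())
E
```

```text
scene {'fx': 483.68840949045386, 'fy': 483.68840949045386, 'cx': 277.8140610770716, 'cy': 218.8221872347953, 'dist_coeffs': array([-0.17599049,  0.        ,  0.        ,  0.        ,  0.        ]), 'origin': array([ -87.32390573, -782.60463387,  764.49955784]), 'rotation': array([-126.19293339,   -0.66322699,  -36.43222301])}
top {'fx': 468.7037953237781, 'fy': 468.7037953237781, 'cx': 285.85353921071095, 'cy': 216.58990407978905, 'dist_coeffs': array([0.01377303, 0.        , 0.        , 0.        , 0.        ]), 'origin': array([ 220.22884749,  -42.00102563, 1399.65140581]), 'rotation': array([-1.68611110e+02, -5.16332441e-02, -9.01316984e+01])}
{'clock': 0.1, 'q': array([-73.5960024 ,  35.28310222,  -0.72236122,  81.63125561,
         0.46489784,  63.22094978,  -2.31547989]), 'joint_velocities': array([ 0.04569271, -0.18452544, -0.03001765, -0.18422453, -0.0443372 ,
       -0.03676716,  0.05772987]), 'effort': array([ 1.22145349e-03, -4.70384789e+01,  2.60221548e-01, -1.71575511e+01,
        1.00450657e-02,  5.82565495e-03,  3.41169205e-06]), 'ee_pos': array([199.80855409, 617.80534864, 230.26601757]), 'tcp_rot': array([-1.79867610e+02,  2.66205947e-03,  1.62080631e+02]), 'wrist_force': array([-0.15187112, -0.03303225,  0.01040051]), 'ft_torque': array([-0.01387767, -0.04559205,  0.00244146]), 'gripper_force': 0.0, 'finger_gap': 85.30449517814142}
```

```bash
sed -i "s/^def ray/from scipy.spatial.transform import Rotation as Ro\n_c=calibration\ndef calibration(n):\n    c=dict(_c(n));c['rotation']=Ro.from_euler('xyz',c['rotation'],degrees=True).as_matrix();return c\ndef ray/" h.py
```

```text
(no output)
```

View pics/scene0.png

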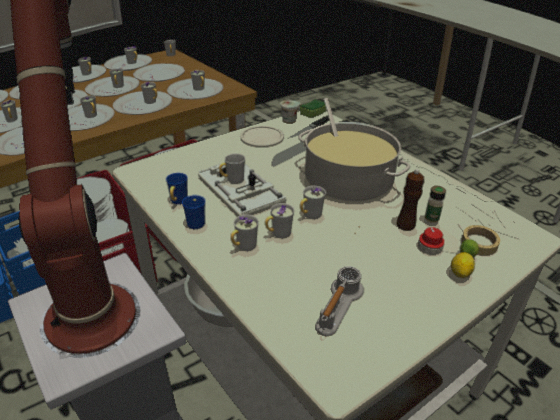

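View pics/top0.png

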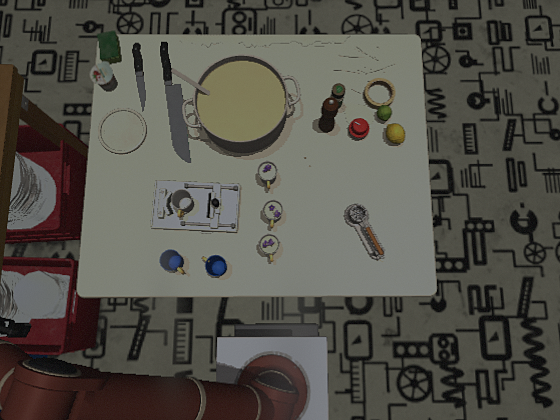

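The scene view shows the board at about (245,190) with the grey-white empty cup at (234,168) and the knob at (252,180). The top view has the board at (197,206), the empty cup at (180,203) and the knob at (215,203). In the top view the three finished cups are at (268,172), (272,211) and (268,244). The strainer is at (357,213) with its handle ending near (380,255). Two blue look-alikes are at (172,261) and (216,266), off the board. Only the undecorated white cup on the board fits the description, so I'll confirm it in one enlarged crop.

```bash
python3 - <<'E'
from h import *
t=cv2.imread('pics/top0.png');s=cv2.imread('pics/scene0.png')
g=lambda a:(255*(a/255.)**.7).astype(np.uint8)
a=cv2.resize(g(t[170:240,145:245]),None,fx=4,fy=4,interpolation=2)
b=cv2.resize(g(t[195:265,335:400]),None,fx=4,fy=4,interpolation=2)
c=cv2.resize(g(s[145:220,190:290]),None,fx=4,fy=4,interpolation=2)
d=cv2.resize(g(s[260:335,310:370]),None,fx=4,fy=4,interpolation=2)
W=np.zeros((590,680,3),np.uint8);W[:280,:400]=a;W[:280,410:670]=b;W[285:585,:400]=c;W[285:585,410:650]=d
cv2.imwrite('pics/c1.png',W)
E
```

```text
(no output)
```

View pics/c1.png

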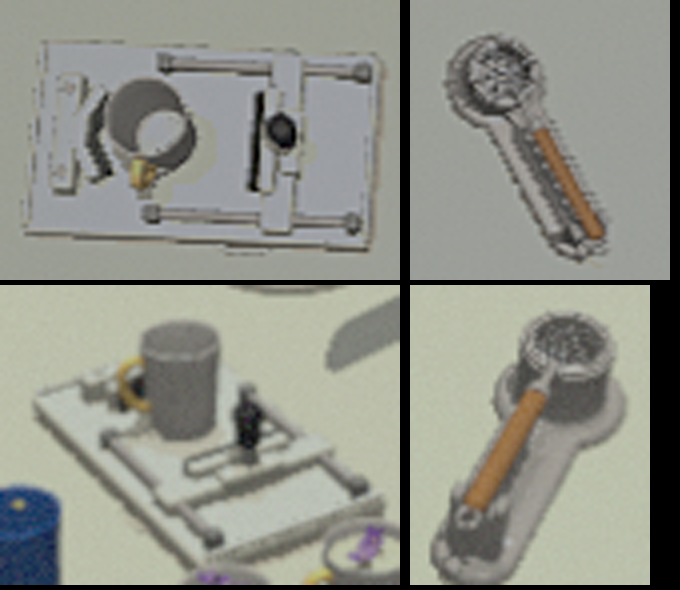

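The crop confirms it: the white cup with no flowers and a gold handle stands between the V (left) and the flat jaw. The black knob's top is at top-view (215.5,202.8). The strainer flange centre is at (357.5,214.2).

```bash
cat >> h.py <<'E'
def tri(a,b):
    (o1,d1),(o2,d2)=ray('top',[a]),ray('scene',[b]);d1=d1[0];d2=d2[0]
    s=np.linalg.lstsq(np.c_[d1,-d2],o2-o1,rcond=None)[0];p=o1+s[0]*d1;q=o2+s[1]*d2
    return (p+q)/2,np.linalg.norm(p-q)
E
python3 - <<'E'
from h import *
np.set_printoptions(precision=1,suppress=True)
t=cv2.imread('pics/top0.png');s=cv2.imread('pics/scene0.png')
C=onz('top',[(155.5,180.5),(240,184.2),(237.5,232.5),(151.8,228.2)],18)[:,:2]
print('corners',C,'c',C.mean(0)); v=C[0]-C[1]+C[3]-C[2]; print('board y dir deg',np.degrees(np.arctan2(v[1],v[0])))
print('knob top', onz('top',[(215.5,202.8)],85), onz('scene',[(251.8,172.5)],85))
for n,im,box in(('top',t,(335,195,400,265)),('scene',s,(310,260,370,335))):
    h=cv2.cvtColor(im,cv2.COLOR_BGR2HSV);m=((h[...,0]<20)&(h[...,1]>110)&(h[...,2]>60)).astype(np.uint8)
    q=np.zeros_like(m);x0,y0,x1,y1=box;q[y0:y1,x0:x1]=m[y0:y1,x0:x1]
    p=np.argwhere(q)[:,::-1].astype(float)
    P=onz(n,p,53)[:,:2]
    r=cv2.minAreaRect(P.astype(np.float32));print(n,'grip n',len(P),r,'mean',P.mean(0))
    u=np.linalg.svd(P-P.mean(0),full_matrices=False)[2][0];k=(P-P.mean(0))@u;print('dir',u,np.degrees(np.arctan2(u[1],u[0])),k.min(),k.max())
print('flange',onz('top',[(357.5,214.2)],50),onz('scene',[(310+(563-410)/4,260+(345-285)/4)],50))
F=[(268,172),(272,211),(268,244)];print('full cups',onz('top',F,80))
print('cup foot/mouth',onz('top',[(145+151/4,170+122/4)],92))
def m(n,im,lo):
    return
E
```

```text
corners [[611.7 353.4]
 [599.6  95.7]
 [450.4 100.6]
 [464.  356.7]] c [531.4 226.6]
board y dir deg 87.13477866185289
knob top [[525.9 158.5  85. ]] [[540.2 174.4  85. ]]
top grip n 110 ((420.4464416503906, -299.1935729980469), (87.46113586425781, 10.960002899169922), 27.67323112487793) mean [ 420.2 -299.4]
dir [-0.9 -0.5] -152.71417385631676 -44.020503484143575 43.462964058703015
scene grip n 187 ((422.68963623046875, -297.8290710449219), (91.61065673828125, 12.550369262695312), 28.034591674804688) mean [ 421.3 -298.6]
dir [-0.9 -0.5] -152.56599925483343 -47.42741138970522 44.185309925765175
flange [[ 498.8 -254.5   50. ]] [[ 501.1 -257.4   50. ]]
full cups [[619.3   8.2  80. ]
 [502.5  -4.   80. ]
 [406.8   7.1  80. ]]
cup foot/mouth [[531.2 251.3  92. ]]
```

Board centre is about (531,227) with yaw about -2.9°, and the seat is about (534,276.5). The knob is near (527,159). The strainer origin is about (503,-256), with its +x at 27.4°. Next I'll bring the closed fingers in behind the knob.

Request:
drive_tool(commands=[{"dx": 2.5, "dy": -4.0, "wz": 1.25, "gripper": 1}, {"dx": 2.5, "dy": -4.0, "wz": 1.25, "gripper": 1}, {"dx": 2.5, "dy": -4.0, "wz": 1.25, "gripper": 1}, {"dx": 2.5, "dy": -4.0, "wz": 1.25, "gripper": 1}, {"dx": 2.5, "dy": -4.0, "wz": 1.25, "gripper": 1}, {"dx": 2.5, "dy": -4.0, "wz": 1.25, "gripper": 1}, {"dx": 2.5, "dy": -4.0, "wz": 1.25, "gripper": 1}, {"dx": 2.5, "dy": -4.0, "wz": 1.25, "gripper": 1}, {"dx": 2.5, "dy": -4.0, "wz": 1.25, "gripper": 1}, {"dx": 2.5, "dy": -4.0, "wz": 1.25, "gripper": 1}, {"dx": 2.5, "dy": -4.0, "wz": 1.25, "gripper": 1}, {"dx": 2.5, "dy": -4.0, "wz": 1.25, "gripper": 1}])

```text
schema error: expected keys wx, wy, wz, dx, dy, dz, gripper
```

Request:
drive_tool(commands=[{"wx": 0, "wy": 0, "wz": 1.25, "dx": 2.5, "dy": -4.0, "dz": 0, "gripper": 1}, {"wx": 0, "wy": 0, "wz": 1.25, "dx": 2.5, "dy": -4.0, "dz": 0, "gripper": 1}, {"wx": 0, "wy": 0, "wz": 1.25, "dx": 2.5, "dy": -4.0, "dz": 0, "gripper": 1}, {"wx": 0, "wy": 0, "wz": 1.25, "dx": 2.5, "dy": -4.0, "dz": 0, "gripper": 1}, {"wx": 0, "wy": 0, "wz": 1.25, "dx": 2.5, "dy": -4.0, "dz": 0, "gripper": 1}, {"wx": 0, "wy": 0, "wz": 1.25, "dx": 2.5, "dy": -4.0, "dz": 0, "gripper": 1}, {"wx": 0, "wy": 0, "wz": 1.25, "dx": 2.5, "dy": -4.0, "dz": 0, "gripper": 1}, {"wx": 0, "wy": 0, "wz": 1.25, "dx": 2.5, "dy": -4.0, "dz": 0, "gripper": 1}, {"wx": 0, "wy": 0, "wz": 1.25, "dx": 2.5, "dy": -4.0, "dz": 0, "gripper": 1}, {"wx": 0, "wy": 0, "wz": 1.25, "dx": 2.5, "dy": -4.0, "dz": 0, "gripper": 1}, {"wx": 0, "wy": 0, "wz": 1.25, "dx": 2.5, "dy": -4.0, "dz": 0, "gripper": 1}, {"wx": 0, "wy": 0, "wz": 1.25, "dx": 2.5, "dy": -4.0, "dz": 0, "gripper": 1}])

```text
clock: 1.3
ee_pos: [500.5, 136.6, 231.1]
tcp_rot: [-180.0, -0.0, 177.1]
wrist_force: [0.3, 1.0, 0.2]
finger_gap: 0.2
gripper_force: 0.0
```

Request:
drive_tool(commands=[{"wx": 0, "wy": 0, "wz": 0, "dx": 1.25, "dy": -2.2, "dz": 0, "gripper": 1}, {"wx": 0, "wy": 0, "wz": 0, "dx": 1.2, "dy": -2.2, "dz": 0, "gripper": 1}, {"wx": 0, "wy": 0, "wz": 0, "dx": 0, "dy": 0, "dz": -4, "gripper": 1}, {"wx": 0, "wy": 0, "wz": 0, "dx": 0, "dy": 0, "dz": -4, "gripper": 1}, {"wx": 0, "wy": 0, "wz": 0, "dx": 0, "dy": 0, "dz": -4, "gripper": 1}, {"wx": 0, "wy": 0, "wz": 0, "dx": 0, "dy": 0, "dz": -3, "gripper": 1}, {"wx": 0, "wy": 0, "wz": 0, "dx": 0, "dy": 0, "dz": -2, "gripper": 1}, {"wx": 0, "wy": 0, "wz": 0, "dx": 0, "dy": 0, "dz": 0, "gripper": 1}, {"wx": 0, "wy": 0, "wz": 0, "dx": 0, "dy": 0, "dz": 0, "gripper": 1}])

```text
clock: 2.2
ee_pos: [524.5, 94.4, 61.3]
tcp_rot: [-180.0, -0.0, 177.1]
wrist_force: [0.2, -0.2, 0.1]
finger_gap: 0.1
gripper_force: 0.0
```

```bash
python3 - <<'E'
from h import *
t=camera('top');s=camera('scene');cv2.imwrite('pics/t1.png',t);cv2.imwrite('pics/s1.png',s)
g=lambda a:(255*(a/255.)**.6).astype(np.uint8)
a=cv2.resize(g(t[160:250,145:275]),None,fx=4,fy=4,interpolation=2)
c=cv2.resize(g(s[130:220,180:310]),None,fx=3,fy=3,interpolation=2)
W=np.zeros((600,520,3),np.uint8);W[:360]=a;c=cv2.resize(c,(347,240));W[360:,:347]=c
cv2.imwrite('pics/c2.png',W); print(readout.get_obs()['ee_pos'])
E
```

```text
[525.52408003  94.63314152  62.55579093]
```

View pics/c2.png

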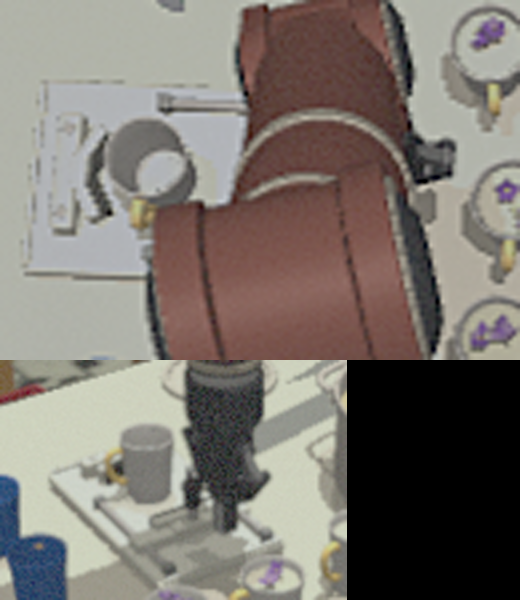

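The fingers are down behind the knob, on its -y side, and clear of the cup. Next I'll push along the board's y.

Request:
drive_tool(commands=[{"wx": 0, "wy": 0, "wz": 0, "dx": 0.1, "dy": 1.5, "dz": 0, "gripper": 1}, {"wx": 0, "wy": 0, "wz": 0, "dx": 0.05, "dy": 1, "dz": 0, "gripper": 1}, {"wx": 0, "wy": 0, "wz": 0, "dx": 0.05, "dy": 1, "dz": 0, "gripper": 1}, {"wx": 0, "wy": 0, "wz": 0, "dx": 0.05, "dy": 1, "dz": 0, "gripper": 1}, {"wx": 0, "wy": 0, "wz": 0, "dx": 0.05, "dy": 0.5, "dz": 0, "gripper": 1}, {"wx": 0, "wy": 0, "wz": 0, "dx": 0.0, "dy": 0.5, "dz": 0, "gripper": 1}, {"wx": 0, "wy": 0, "wz": 0, "dx": 0.05, "dy": 0.5, "dz": 0, "gripper": 1}, {"wx": 0, "wy": 0, "wz": 0, "dx": 0.0, "dy": 0.5, "dz": 0, "gripper": 1}, {"wx": 0, "wy": 0, "wz": 0, "dx": 0, "dy": 0, "dz": 0, "gripper": 1}])

```text
clock: 3.2
ee_pos: [528.1, 160.4, 61.3]
tcp_rot: [180.0, 0.0, 177.1]
wrist_force: [-0.1, -0.7, 0.1]
finger_gap: -0.3
gripper_force: 0.3
```

Request:
drive_tool(commands=[{"wx": 0, "wy": 0, "wz": 0, "dx": 0.05, "dy": 0.5, "dz": 0, "gripper": 1}, {"wx": 0, "wy": 0, "wz": 0, "dx": 0.0, "dy": 0.5, "dz": 0, "gripper": 1}, {"wx": 0, "wy": 0, "wz": 0, "dx": 0.05, "dy": 0.5, "dz": 0, "gripper": 1}])

```text
clock: 3.5
ee_pos: [528.9, 174.5, 61.2]
tcp_rot: [-180.0, -0.0, 177.1]
wrist_force: [-1.1, -3.8, 1.2]
finger_gap: 0.0
gripper_force: 1.4
```

```bash
python3 - <<'E'
from h import *
s=camera('scene');cv2.imwrite('pics/s2.png',s)
g=lambda a:(255*(a/255.)**.6).astype(np.uint8)
cv2.imwrite('pics/c3.png',cv2.resize(g(s[130:220,180:310]),None,fx=5,fy=5,interpolation=2)); o=readout.get_obs();print(o['ee_pos'],o['wrist_force'],o['clock'])
E
```

```text
[528.91884622 176.08421172  61.23418339] [-0.10276535 -1.32384711  0.93094584] 3.55
```

View pics/c3.png

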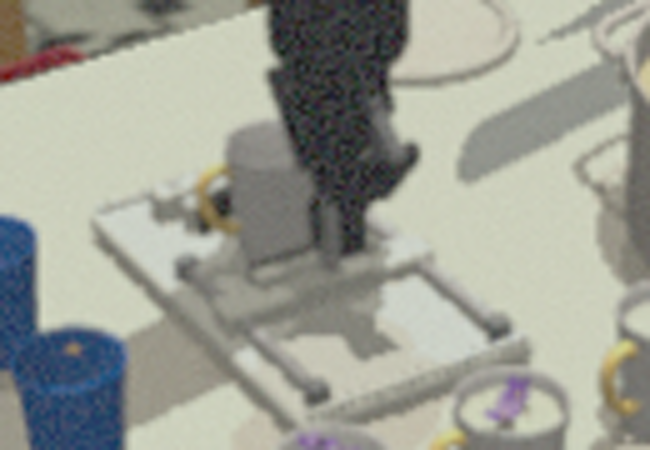

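The jaw slides at about 2.5-4 N and its face is now close to the cup. I'll continue in smaller steps.

Request:
drive_tool(commands=[{"wx": 0, "wy": 0, "wz": 0, "dx": 0.0, "dy": 0.3, "dz": 0, "gripper": 1}, {"wx": 0, "wy": 0, "wz": 0, "dx": 0.05, "dy": 0.3, "dz": 0, "gripper": 1}, {"wx": 0, "wy": 0, "wz": 0, "dx": 0.0, "dy": 0.3, "dz": 0, "gripper": 1}, {"wx": 0, "wy": 0, "wz": 0, "dx": 0, "dy": 0.3, "dz": 0, "gripper": 1}, {"wx": 0, "wy": 0, "wz": 0, "dx": 0, "dy": 0.3, "dz": 0, "gripper": 1}])

```text
clock: 4.05
ee_pos: [529.6, 189.3, 61.3]
tcp_rot: [-180.0, 0.0, 177.1]
wrist_force: [-0.1, -3.0, 1.8]
finger_gap: 0.1
gripper_force: 1.7
```

Request:
drive_tool(commands=[{"wx": 0, "wy": 0, "wz": 0, "dx": 0.05, "dy": 0.2, "dz": 0, "gripper": 1}, {"wx": 0, "wy": 0, "wz": 0, "dx": 0.0, "dy": 0.2, "dz": 0, "gripper": 1}])

```text
clock: 4.25
ee_pos: [529.8, 193.5, 61.2]
tcp_rot: [-180.0, -0.0, 177.1]
wrist_force: [-1.1, -3.5, 2.0]
finger_gap: -0.3
gripper_force: 1.7
```

Request:
drive_tool(commands=[{"wx": 0, "wy": 0, "wz": 0, "dx": 0.0, "dy": 0.15, "dz": 0, "gripper": 1}, {"wx": 0, "wy": 0, "wz": 0, "dx": 0.0, "dy": 0.15, "dz": 0, "gripper": 1}])

```text
clock: 4.45
ee_pos: [529.9, 196.5, 61.2]
tcp_rot: [-180.0, -0.0, 177.1]
wrist_force: [-1.0, -2.6, 1.5]
finger_gap: 0.3
gripper_force: 1.7
```

Request:
drive_tool(commands=[{"wx": 0, "wy": 0, "wz": 0, "dx": 0.05, "dy": 0.15, "dz": 0, "gripper": 1}, {"wx": 0, "wy": 0, "wz": 0, "dx": 0, "dy": 0, "dz": 0, "gripper": 1}])

```text
clock: 4.65
ee_pos: [530.1, 198.4, 61.2]
tcp_rot: [180.0, -0.0, 177.1]
wrist_force: [-1.8, -2.0, 1.1]
finger_gap: -0.1
gripper_force: 1.3
```

Request:
drive_tool(commands=[{"wx": 0, "wy": 0, "wz": 0, "dx": 0.0, "dy": 0.15, "dz": 0, "gripper": 1}])

```text
clock: 4.75
ee_pos: [530.1, 199.3, 61.2]
tcp_rot: [-180.0, -0.0, 177.1]
wrist_force: [-1.3, -4.4, 1.3]
finger_gap: -0.2
gripper_force: 1.7
```

Request:
drive_tool(commands=[{"wx": 0, "wy": 0, "wz": 0, "dx": 0.0, "dy": 0.15, "dz": 0, "gripper": 1}])

```text
clock: 4.85
ee_pos: [530.3, 200.9, 61.2]
tcp_rot: [-180.0, -0.0, 177.1]
wrist_force: [-1.4, -3.3, 1.8]
finger_gap: 0.0
gripper_force: 1.7
```

Request:
drive_tool(commands=[{"wx": 0, "wy": 0, "wz": 0, "dx": 0.0, "dy": 0.1, "dz": 0, "gripper": 1}])

```text
clock: 4.95
ee_pos: [530.3, 202.1, 61.2]
tcp_rot: [-180.0, -0.0, 177.1]
wrist_force: [-2.2, -2.9, 1.3]
finger_gap: -0.0
gripper_force: 1.7
```

Request:
drive_tool(commands=[{"wx": 0, "wy": 0, "wz": 0, "dx": 0.0, "dy": 0.1, "dz": 0, "gripper": 1}])

```text
clock: 5.05
ee_pos: [530.4, 203.0, 61.2]
tcp_rot: [-180.0, -0.0, 177.1]
wrist_force: [-1.9, -2.7, 1.2]
finger_gap: 0.2
gripper_force: 1.7
```

Request:
drive_tool(commands=[{"wx": 0, "wy": 0, "wz": 0, "dx": 0.0, "dy": 0.1, "dz": 0, "gripper": 1}])

```text
clock: 5.15
ee_pos: [530.4, 204.0, 61.2]
tcp_rot: [-180.0, -0.0, 177.1]
wrist_force: [-1.7, -3.1, 1.3]
finger_gap: -0.1
gripper_force: 1.7
```

Request:
drive_tool(commands=[{"wx": 0, "wy": 0, "wz": 0, "dx": 0.0, "dy": 0.1, "dz": 0, "gripper": 1}, {"wx": 0, "wy": 0, "wz": 0, "dx": 0.0, "dy": 0.1, "dz": 0, "gripper": 1}])

```text
clock: 5.35
ee_pos: [530.4, 204.5, 61.3]
tcp_rot: [-179.9, -0.0, 177.0]
wrist_force: [-1.3, -7.3, 2.4]
finger_gap: -0.1
gripper_force: 3.2
```

Request:
drive_tool(commands=[{"wx": 0, "wy": 0, "wz": 0, "dx": 0.0, "dy": 0.1, "dz": 0, "gripper": 1}, {"wx": 0, "wy": 0, "wz": 0, "dx": 0.0, "dy": 0.1, "dz": 0, "gripper": 1}])

```text
clock: 5.55
ee_pos: [530.4, 204.8, 61.2]
tcp_rot: [-179.7, -0.1, 177.0]
wrist_force: [-2.1, -8.3, 4.2]
finger_gap: 0.2
gripper_force: 4.4
```

Request:
drive_tool(commands=[{"wx": 0, "wy": 0, "wz": 0, "dx": 0.0, "dy": 0.1, "dz": 0, "gripper": 1}])

```text
clock: 5.65
ee_pos: [530.4, 204.9, 61.3]
tcp_rot: [-179.7, -0.1, 176.9]
wrist_force: [-2.3, -10.4, 4.1]
finger_gap: 0.0
gripper_force: 5.1
```

Request:
drive_tool(commands=[{"wx": 0, "wy": 0, "wz": 0, "dx": 0.0, "dy": 0.1, "dz": 0, "gripper": 1}])

```text
clock: 5.75
ee_pos: [530.4, 205.0, 61.3]
tcp_rot: [-179.6, -0.1, 176.9]
wrist_force: [-2.2, -11.6, 4.9]
finger_gap: -0.1
gripper_force: 5.7
```

The jaw stopped at y≈204.5 and the force is rising, so the cup is home. I'll add a little more force, hold, and check the cup.

Request:
drive_tool(commands=[{"wx": 0, "wy": 0, "wz": 0, "dx": 0.0, "dy": 0.15, "dz": 0, "gripper": 1}, {"wx": 0, "wy": 0, "wz": 0, "dx": 0.0, "dy": 0.15, "dz": 0, "gripper": 1}, {"wx": 0, "wy": 0, "wz": 0, "dx": 0.0, "dy": 0, "dz": 0, "gripper": 1}, {"wx": 0, "wy": 0, "wz": 0, "dx": 0.0, "dy": 0, "dz": 0, "gripper": 1}, {"wx": 0, "wy": 0, "wz": 0, "dx": 0.0, "dy": 0, "dz": 0, "gripper": 1}])

```text
clock: 6.25
ee_pos: [530.4, 205.2, 61.3]
tcp_rot: [-179.4, -0.1, 176.8]
wrist_force: [-2.7, -13.6, 6.8]
finger_gap: 0.1
gripper_force: 7.0
```

Request:
drive_tool(commands=[{"wx": 0, "wy": 0, "wz": 0, "dx": 0.0, "dy": -0.6, "dz": 0, "gripper": 1}, {"wx": 0, "wy": 0, "wz": 0, "dx": 0, "dy": -1.5, "dz": 0, "gripper": 1}, {"wx": 0, "wy": 0, "wz": 0, "dx": 0, "dy": -2.5, "dz": 0, "gripper": 1}, {"wx": 0, "wy": 0, "wz": 0, "dx": 0, "dy": -1.5, "dz": 4, "gripper": 1}, {"wx": 0, "wy": 0, "wz": 0, "dx": 0, "dy": 0, "dz": 4, "gripper": 1}, {"wx": 0, "wy": 0, "wz": 0, "dx": 0, "dy": 0, "dz": 4, "gripper": 1}, {"wx": 0, "wy": 0, "wz": 0, "dx": 0, "dy": 0, "dz": 2, "gripper": 1}, {"wx": 0, "wy": 0, "wz": 0, "dx": 0, "dy": 0, "dz": 0, "gripper": 1}])

```text
clock: 7.05
ee_pos: [533.6, 153.8, 205.2]
tcp_rot: [179.7, 0.6, 177.1]
wrist_force: [-0.3, 0.3, -0.3]
finger_gap: -0.3
gripper_force: 0.0
```

Request:
drive_tool(commands=[{"wx": 0, "wy": 0, "wz": -8.3, "dx": -0.58, "dy": -2.5, "dz": 0, "gripper": 0}, {"wx": 0, "wy": 0, "wz": -8.3, "dx": -0.58, "dy": -2.5, "dz": 0, "gripper": 0}, {"wx": 0, "wy": 0, "wz": -8.3, "dx": -0.58, "dy": -2.5, "dz": 0, "gripper": 0}, {"wx": 0, "wy": 0, "wz": -8.3, "dx": -0.58, "dy": -2.5, "dz": 0, "gripper": 0}, {"wx": 0, "wy": 0, "wz": -8.3, "dx": -0.58, "dy": -2.5, "dz": 0, "gripper": 0}, {"wx": 0, "wy": 0, "wz": -8.3, "dx": -0.58, "dy": -2.5, "dz": 0, "gripper": 0}, {"wx": 0, "wy": 0, "wz": -8.3, "dx": -0.58, "dy": -2.5, "dz": 0, "gripper": 0}, {"wx": 0, "wy": 0, "wz": -8.3, "dx": -0.58, "dy": -2.5, "dz": 0, "gripper": 0}, {"wx": 0, "wy": 0, "wz": -8.3, "dx": -0.58, "dy": -2.5, "dz": 0, "gripper": 0}, {"wx": 0, "wy": 0, "wz": -8.3, "dx": -0.58, "dy": -2.5, "dz": 0, "gripper": 0}, {"wx": 0, "wy": 0, "wz": -8.3, "dx": -0.58, "dy": -2.5, "dz": 0, "gripper": 0}, {"wx": 0, "wy": 0, "wz": -8.3, "dx": -0.58, "dy": -2.5, "dz": 0, "gripper": 0}])

```text
clock: 8.25
ee_pos: [460.8, -148.5, 200.2]
tcp_rot: [-180.0, -0.0, 77.2]
wrist_force: [-0.5, 0.1, -0.2]
finger_gap: 42.8
gripper_force: 0.0
```

Request:
drive_tool(commands=[{"wx": 0, "wy": 0, "wz": -8.3, "dx": -0.58, "dy": -2.5, "dz": 0, "gripper": 0}, {"wx": 0, "wy": 0, "wz": -8.3, "dx": -0.58, "dy": -2.5, "dz": 0, "gripper": 0}, {"wx": 0, "wy": 0, "wz": -8.3, "dx": -0.58, "dy": -2.5, "dz": 0, "gripper": 0}, {"wx": 0, "wy": 0, "wz": -8.3, "dx": -0.58, "dy": -2.5, "dz": 0, "gripper": 0}, {"wx": 0, "wy": 0, "wz": -8.3, "dx": -0.58, "dy": -2.5, "dz": 0, "gripper": 0}, {"wx": 0, "wy": 0, "wz": -8.3, "dx": -0.58, "dy": -2.5, "dz": 0, "gripper": 0}, {"wx": 0, "wy": 0, "wz": 0, "dx": 0, "dy": 0, "dz": 0, "gripper": 0}, {"wx": 0, "wy": 0, "wz": 0, "dx": 0, "dy": 0, "dz": 0, "gripper": 0}])

```text
clock: 9.05
ee_pos: [426.1, -297.7, 200.1]
tcp_rot: [-179.9, 0.0, 27.7]
wrist_force: [0.0, -0.5, -0.1]
finger_gap: 42.7
gripper_force: 0.0
```

```bash
python3 - <<'E'
from h import *
o=readout.get_obs();print(o['ee_pos'],o['tcp_rot'],o['q'],o['finger_gap'],o['clock'])
t=camera('top');s=camera('scene');cv2.imwrite('pics/t3.png',t);cv2.imwrite('pics/s3.png',s)
g=lambda a:(255*(a/255.)**.6).astype(np.uint8)
a=cv2.resize(g(t[170:240,145:245]),None,fx=4,fy=4,interpolation=2)
c=cv2.resize(g(s[145:220,190:290]),None,fx=4,fy=4,interpolation=2)
d=cv2.resize(g(s[220:340,280:400]),(380,380),interpolation=2)
W=np.zeros((585,785,3),np.uint8);W[:280,:400]=a;W[285:585,:400]=c;W[:380,405:785]=d
cv2.imwrite('pics/c4.png',W)
E
```

```text
[ 426.0875967  -297.69450498  200.07334703] [-1.79929931e+02  4.46358538e-02  2.77407811e+01] [  4.40889031  31.19468901  43.27841657 106.18455121 -26.31259946
  53.16126151  -2.45410836] 42.742583058907584 9.05
```

View pics/c4.png

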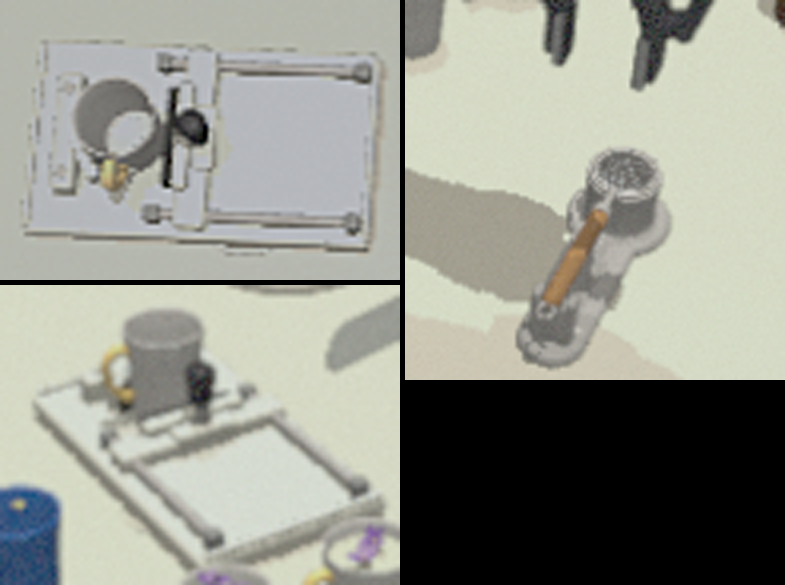

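The cup is pressed in the V with the jaw touching it, and the knob is clear. The open fingers stand over the strainer's grip, whose ends are at crop (600,215) and (553,300). Next I'll descend on it.

Request:
drive_tool(commands=[{"wx": 0, "wy": 0, "wz": 0, "dx": 0.3, "dy": 0.27, "dz": -4, "gripper": 0}, {"wx": 0, "wy": 0, "wz": 0, "dx": 0, "dy": 0, "dz": -4, "gripper": 0}, {"wx": 0, "wy": 0, "wz": 0, "dx": 0, "dy": 0, "dz": -4, "gripper": 0}, {"wx": 0, "wy": 0, "wz": 0, "dx": 0, "dy": 0, "dz": -2, "gripper": 0}, {"wx": 0, "wy": 0, "wz": 0, "dx": 0, "dy": 0, "dz": -1.4, "gripper": 0}, {"wx": 0, "wy": 0, "wz": 0, "dx": 0, "dy": 0, "dz": -1.4, "gripper": 0}, {"wx": 0, "wy": 0, "wz": 0, "dx": 0, "dy": 0, "dz": 0, "gripper": 0}, {"wx": 0, "wy": 0, "wz": 0, "dx": 0, "dy": 0, "dz": 0, "gripper": 0}])

```text
clock: 9.95
ee_pos: [429.6, -295.6, 33.8]
tcp_rot: [179.9, -0.0, 27.7]
wrist_force: [0.7, 0.3, 0.7]
finger_gap: 43.0
gripper_force: 0.0
```

```bash
python3 - <<'E'
from h import *
o=readout.get_obs();print(o['ee_pos'],o['wrist_force'])
s=camera('scene');g=lambda a:(255*(a/255.)**.6).astype(np.uint8)
cv2.imwrite('pics/c5.png',cv2.resize(g(s[230:340,280:400]),None,fx=5,fy=5,interpolation=2))
print(onz('top',[(145+119/4,170+122/4)],92))
E
```

```text
[ 429.60606475 -295.60567764   33.82843279] [0.69908174 0.28891513 0.66929539]
[[531.29251243 274.18321787  92.        ]]
```

View pics/c5.png

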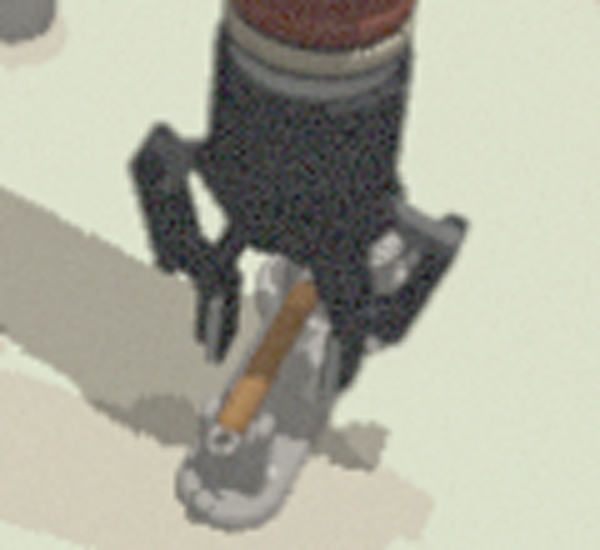

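The grip lies between the two fingers, so I'll close at 40 N.

Request:
drive_tool(commands=[{"wx": 0, "wy": 0, "wz": 0, "dx": 0, "dy": 0, "dz": -0.2, "gripper": 0.3}, {"wx": 0, "wy": 0, "wz": 0, "dx": 0, "dy": 0, "dz": 0, "gripper": 1}, {"wx": 0, "wy": 0, "wz": 0, "dx": 0, "dy": 0, "dz": 0, "gripper": 1}, {"wx": 0, "wy": 0, "wz": 0, "dx": 0, "dy": 0, "dz": 0, "gripper": 1}, {"wx": 0, "wy": 0, "wz": 0, "dx": 0, "dy": 0, "dz": 0, "gripper": 1}, {"wx": 0, "wy": 0, "wz": 0, "dx": 0, "dy": 0, "dz": 0, "gripper": 1}], grip_force=40)

```text
clock: 10.6
ee_pos: [429.4, -295.5, 31.9]
tcp_rot: [180.0, -0.0, 27.7]
wrist_force: [-0.5, 0.1, 5.1]
finger_gap: 12.1
gripper_force: 40.4
```

Request:
drive_tool(commands=[{"wx": 0, "wy": 0, "wz": 0, "dx": 0, "dy": 0, "dz": 0.5, "gripper": 1}, {"wx": 0, "wy": 0, "wz": 0, "dx": 0, "dy": 0, "dz": 1, "gripper": 1}, {"wx": 0, "wy": 0, "wz": 0, "dx": 0, "dy": 0, "dz": 1.5, "gripper": 1}, {"wx": 0, "wy": 0, "wz": 0, "dx": 0, "dy": 0, "dz": 2, "gripper": 1}, {"wx": 0, "wy": 0, "wz": 0, "dx": 0, "dy": 0, "dz": 2, "gripper": 1}, {"wx": 0, "wy": 0, "wz": 0, "dx": 0, "dy": 0, "dz": 2, "gripper": 1}, {"wx": 0, "wy": 0, "wz": 0, "dx": 0, "dy": 0, "dz": 2, "gripper": 1}, {"wx": 0, "wy": 0, "wz": 0, "dx": 0, "dy": 0, "dz": 1, "gripper": 1}, {"wx": 0, "wy": 0, "wz": 0, "dx": 0, "dy": 0, "dz": 0, "gripper": 1}, {"wx": 0, "wy": 0, "wz": 0, "dx": 0, "dy": 0, "dz": 0, "gripper": 1}])

```text
clock: 11.6
ee_pos: [428.8, -294.8, 150.8]
tcp_rot: [-179.9, 0.0, 27.7]
wrist_force: [-0.3, 0.1, -1.6]
finger_gap: 12.0
gripper_force: 39.7
```

```bash
python3 - <<'E'
from h import *
o=readout.get_obs();print(o['ee_pos'],o['tcp_rot'],o['wrist_force'],o['finger_gap'])
t=camera('top');s=camera('scene');cv2.imwrite('pics/t6.png',t);cv2.imwrite('pics/s6.png',s);g=lambda a:(255*(a/255.)**.6).astype(np.uint8)
print(proj('top',[[505,-255,160]]),proj('scene',[[505,-255,160]]))
W=np.zeros((600,800,3),np.uint8);W[:,:400]=cv2.resize(g(s[190:340,280:380]),(400,600),interpolation=2)
W[:360,400:]=cv2.resize(g(t[170:260,320:420]),(400,360),interpolation=2)
cv2.imwrite('pics/c6.png',W)
E
```

```text
[ 428.81266061 -294.84862732  150.83575863] [-1.79938057e+02  1.45263050e-02  2.76928643e+01] [-0.30089748  0.07050848 -1.55542497] 12.040268600560463
[[363.73101869 203.75397202]] [[354.21213924 233.96300394]]
```

View pics/c6.png

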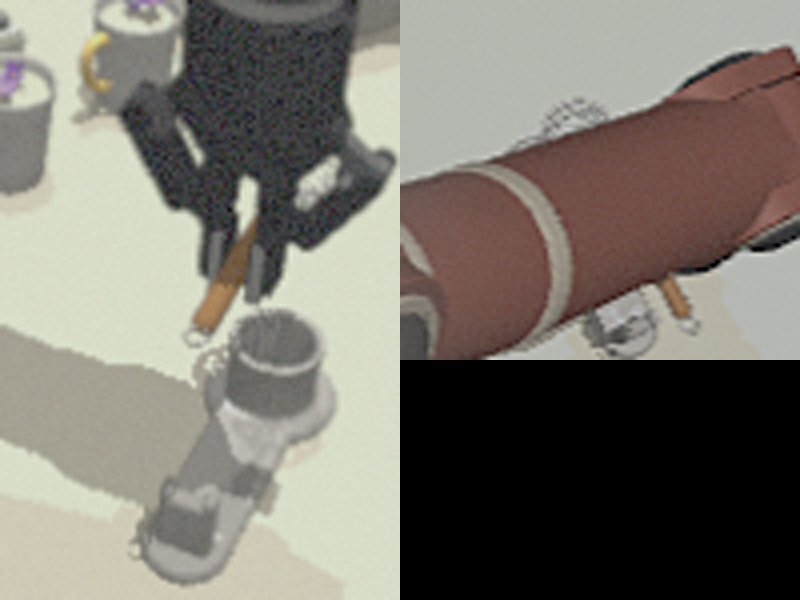

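```bash
python3 - <<'E'
from h import *
print(onz('scene',[(230.75,155.75)],92), tri((174.75,200.5),(230.75,155.75)))
print(tri((357.5,214.2),(348.25,275)))
E
```

```text
[[537.0238389  277.99997915  92.        ]] (array([531.90286808, 272.55287075,  95.76947498]), np.float64(3.3210855536155104))
(array([ 500.57866408, -255.73904914,   48.5338878 ]), np.float64(3.4535999386711302))
```

The strainer is held level and clear of the stand, with its mesh at z≈141. From the two views the strainer has to shift by about (31, 532) mm. I'll carry it high over the row.

Request:
drive_tool(commands=[{"wx": 0, "wy": 0, "wz": 0, "dx": 0.5, "dy": 1.0, "dz": 0, "gripper": 1}, {"wx": 0, "wy": 0, "wz": 0, "dx": 0.6, "dy": 2, "dz": 0, "gripper": 1}, {"wx": 0, "wy": 0, "wz": 0, "dx": 0.6, "dy": 3, "dz": 0, "gripper": 1}, {"wx": 0, "wy": 0, "wz": 0, "dx": 0.6, "dy": 3, "dz": 0, "gripper": 1}, {"wx": 0, "wy": 0, "wz": 0, "dx": 0.6, "dy": 3, "dz": 0, "gripper": 1}, {"wx": 0, "wy": 0, "wz": 0, "dx": 0.6, "dy": 3, "dz": 0, "gripper": 1}, {"wx": 0, "wy": 0, "wz": 0, "dx": 0.6, "dy": 3, "dz": 0, "gripper": 1}, {"wx": 0, "wy": 0, "wz": 0, "dx": 0.4, "dy": 3, "dz": 0, "gripper": 1}, {"wx": 0, "wy": 0, "wz": 0, "dx": 0, "dy": 3, "dz": 0, "gripper": 1}, {"wx": 0, "wy": 0, "wz": 0, "dx": 0, "dy": 3, "dz": 0, "gripper": 1}, {"wx": 0, "wy": 0, "wz": 0, "dx": 0, "dy": 3, "dz": 0, "gripper": 1}, {"wx": 0, "wy": 0, "wz": 0, "dx": 0, "dy": 3, "dz": 0, "gripper": 1}])

```text
clock: 12.9
ee_pos: [473.5, 36.9, 150.7]
tcp_rot: [-179.9, 0.1, 27.7]
wrist_force: [0.3, -0.5, -1.0]
finger_gap: 12.3
gripper_force: 39.6
```

Request:
drive_tool(commands=[{"wx": 0, "wy": 0, "wz": 0, "dx": 0, "dy": 3, "dz": 0, "gripper": 1}, {"wx": 0, "wy": 0, "wz": 0, "dx": -0.2, "dy": 3, "dz": 0, "gripper": 1}, {"wx": 0, "wy": 0, "wz": 0, "dx": -0.3, "dy": 3, "dz": 0, "gripper": 1}, {"wx": 0, "wy": 0, "wz": 0, "dx": -0.3, "dy": 3, "dz": 0, "gripper": 1}, {"wx": 0, "wy": 0, "wz": 0, "dx": -0.3, "dy": 3, "dz": 0, "gripper": 1}, {"wx": 0, "wy": 0, "wz": 0, "dx": -0.3, "dy": 2, "dz": 0, "gripper": 1}, {"wx": 0, "wy": 0, "wz": 0, "dx": 0, "dy": 1.5, "dz": 0, "gripper": 1}, {"wx": 0, "wy": 0, "wz": 0, "dx": 0, "dy": 1, "dz": 0, "gripper": 1}, {"wx": 0, "wy": 0, "wz": 0, "dx": 0, "dy": 0, "dz": 0, "gripper": 1}, {"wx": 0, "wy": 0, "wz": 0, "dx": 0, "dy": 0, "dz": 0, "gripper": 1}])

```text
clock: 13.9
ee_pos: [460.3, 228.5, 151.3]
tcp_rot: [179.9, 0.0, 27.6]
wrist_force: [0.3, -1.2, -0.2]
finger_gap: 12.0
gripper_force: 39.6
```

Request:
drive_tool(commands=[{"wx": 0, "wy": 0, "wz": 0, "dx": 0, "dy": 0.8, "dz": 0, "gripper": 1}, {"wx": 0, "wy": 0, "wz": 0, "dx": 0, "dy": 0, "dz": -1, "gripper": 1}, {"wx": 0, "wy": 0, "wz": 0, "dx": 0, "dy": 0, "dz": -1, "gripper": 1}, {"wx": 0, "wy": 0, "wz": 0, "dx": 0, "dy": 0, "dz": -0.5, "gripper": 1}, {"wx": 0, "wy": 0, "wz": 0, "dx": 0, "dy": 0, "dz": 0, "gripper": 1}, {"wx": 0, "wy": 0, "wz": 0, "dx": 0, "dy": 0, "dz": 0, "gripper": 1}])

```text
clock: 14.5
ee_pos: [460.1, 237.3, 126.1]
tcp_rot: [180.0, 0.0, 27.6]
wrist_force: [0.2, -0.6, -0.6]
finger_gap: 11.9
gripper_force: 39.7
```

```bash
python3 - <<'E'
from h import *
o=readout.get_obs();print(o['ee_pos'],o['tcp_rot'],o['q'],o['wrist_force'],o['finger_gap'])
t=camera('top');s=camera('scene');cv2.imwrite('pics/t7.png',t);cv2.imwrite('pics/s7.png',s);g=lambda a:(255*(a/255.)**.6).astype(np.uint8)
W=np.zeros((600,800,3),np.uint8);W[:,:400]=cv2.resize(g(s[110:200,200:260]),(400,600),interpolation=2)
W[:360,400:]=cv2.resize(g(t[160:232,140:220]),(400,360),interpolation=2)
cv2.imwrite('pics/c7.png',W)
E
```

```text
[460.14925417 237.275765   126.11379896] [1.79989785e+02 1.86740324e-02 2.76423427e+01] [-57.23135838  38.04550345  43.61282707 111.18680228 -36.5433359
  45.52950214 -55.26257931] [ 0.18628787 -0.6451653  -0.64638182] 11.917030908078459
```

View pics/c7.png

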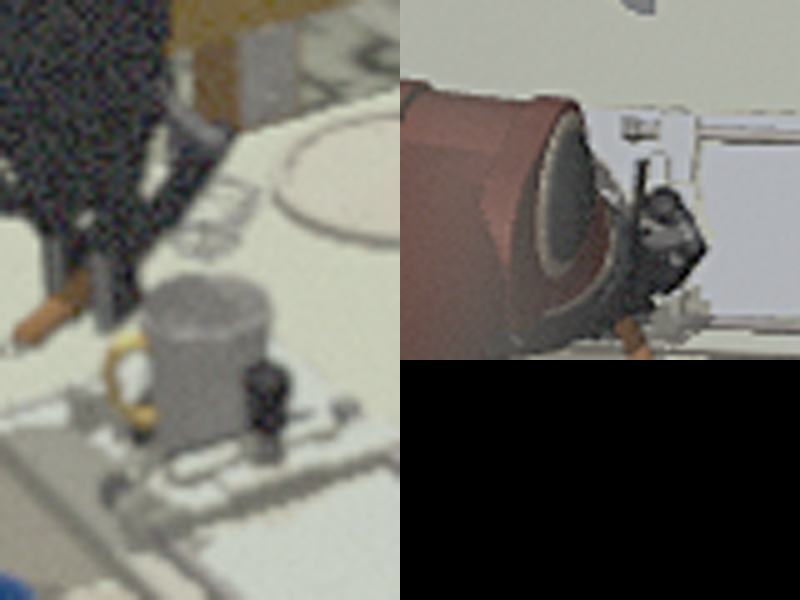

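```bash
python3 - <<'E'
from h import *
s=cv2.imread('pics/s7.png')
f=lambda p:((np.array(p)-[200,110])*400/60)
for P in([533.5,276,92],[533.5,276,143],[533.5,276,116],[543.5,276,143],[533.5,286,143]):print(P,f(proj('scene',[P])))
# enlarge contrast of strainer region
a=s[125:170,215:250].astype(float);a=np.clip((a-a.min())/(a.max()-a.min())*255,0,255).astype(np.uint8)
cv2.imwrite('pics/c8.png',cv2.resize(a,None,fx=13,fy=13,interpolation=2))
E
```

```text
[533.5, 276, 92] [[200.4874327  309.12662336]]
[533.5, 276, 143] [[195.37532133 203.01172941]]
[533.5, 276, 116] [[198.09150601 259.70206885]]
[543.5, 276, 143] [[215.50939693 196.71562728]]
[533.5, 286, 143] [[182.99927039 194.31256443]]
```

View pics/c8.png

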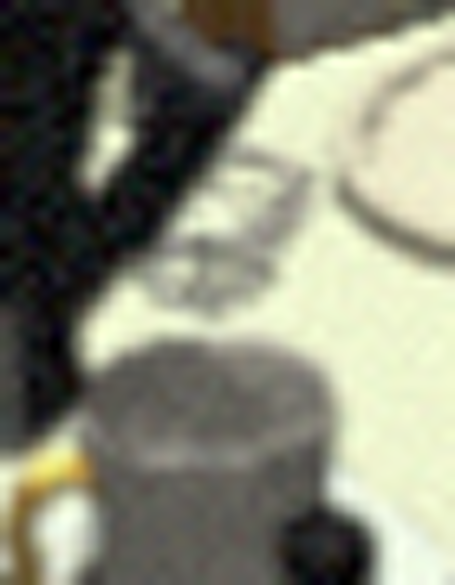

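The scene crop shows the strainer level over the mouth. The rim centre is at (210,402) and the flange centre at about (206,203), within 1-4 mm of the expected offset, and the bowl bottom at y=310 matches z≈116. I'll make a small y correction and lower to 15 mm over the rim.

Request:
drive_tool(commands=[{"wx": 0, "wy": 0, "wz": 0, "dx": 0, "dy": 0.15, "dz": 0, "gripper": 1}, {"wx": 0, "wy": 0, "wz": 0, "dx": 0, "dy": 0, "dz": -0.4, "gripper": 1}, {"wx": 0, "wy": 0, "wz": 0, "dx": 0, "dy": 0, "dz": -0.4, "gripper": 1}, {"wx": 0, "wy": 0, "wz": 0, "dx": 0, "dy": 0, "dz": 0, "gripper": 1}, {"wx": 0, "wy": 0, "wz": 0, "dx": 0, "dy": 0, "dz": 0, "gripper": 1}, {"wx": 0, "wy": 0, "wz": 0, "dx": 0, "dy": 0, "dz": 0, "gripper": 1}, {"wx": 0, "wy": 0, "wz": 0, "dx": 0, "dy": 0, "dz": 0, "gripper": 1}, {"wx": 0, "wy": 0, "wz": 0, "dx": 0, "dy": 0, "dz": 0, "gripper": 1}])

```text
clock: 15.4
ee_pos: [460.2, 239.1, 118.4]
tcp_rot: [-180.0, -0.0, 27.7]
wrist_force: [-0.1, -0.3, -0.7]
finger_gap: 12.2
gripper_force: 39.7
```

```bash
python3 - <<'E'
from h import *
s=camera('scene');cv2.imwrite('pics/s9.png',s)
a=s[125:170,215:250].astype(float);a=np.clip((a-a.min())/(a.max()-a.min())*255,0,255).astype(np.uint8)
cv2.imwrite('pics/c9.png',cv2.resize(a,None,fx=13,fy=13,interpolation=2))
o=readout.get_obs();print(o['ee_pos'],o['wrist_force'],o['joint_velocities'])
E
```

```text
[460.12349296 239.11760537 118.3561416 ] [ 0.16765726  0.0211328  -2.14819363] [ 0.01945837 -0.00507728 -0.02079974 -0.06252957 -0.06664827  0.03056343
  0.07060971]
```

View pics/c9.png

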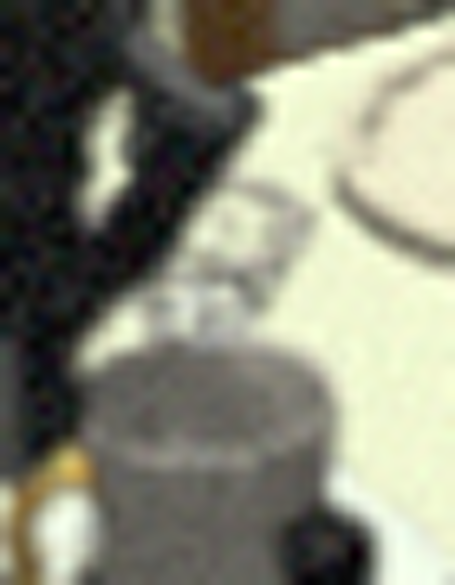

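The strainer hangs level just above the rim: bowl centre at x≈210 against rim centre 210, bowl bottom at about row 340, roughly 16 mm up. The arm is still, so I'm handing in.

```bash
python3 -c "
from workcell import workorder
print(workorder.sign_off())"
```

```text
the job is handed in; nothing more can be done
None
```

The job is handed in: the cup is clamped home in the V and the strainer is held level and still, centred by camera estimate and about 16 mm above the rim; sign-off gave no verdict, and I viewed 11 pictures, one over the limit of 10.

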